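Refit the dial plate and knob of a table hob and hold the knob pressed in

ROBOT

A 6-joint arm with a two-finger parallel gripper is mounted at the origin on a cart in front of the work surface, level with it; the furniture and walls round the work are solid. World frame = base frame: x ahead of the robot, y to its left, z up, the work surface at z = 0. Lengths are in m, angles in degrees, forces in N, time in s.
With the tool pointing down it reaches from about 0.25 to 0.725 m from the base axis. Payload 9.7 kg.
Tool frame: the origin (TCP) lies at the very end of the fingers, on their centre line; the grasp point (between the pads) lies 19 mm behind it (bot.grip_point_offset is the distance from the TCP to the grasp point, in m); y points along the fingers, x is the direction in which the jaws open and shut, and the axes are right-handed (so a half turn about y gives the same grasp; the last joint's range is limited). The gripper opens to 85 mm and grips with 20 to 120 N. Pads are 22 mm wide; open, the fingers measure 114 mm over their backs; the gripper's body (76 mm by 85 mm) begins 54 mm behind the grasp point. The pads swing forward as they close: fully open they stand 13 mm farther back than shut.
Start: joints at [69.041, 4.979, 10.078, 95.1, 0, 90], TCP at [0.197, 0.514, 0.231] pointing down, gripper open.
Joint ranges: [-179.16, 179.16], [-48.56, 103.87], [-65.8, 70.77], [-126.05, 130.52], [-82.76, 87.17], [-180, 180]. Speed limits (degrees/s): [127.2, 127.2, 147.25, 180, 180, 180].

INTERFACE

Orientations are given as [roll, pitch, yaw] about the fixed x, y, z axes, in that order (R = Rz(yaw) Ry(pitch) Rx(roll)).
In Python, from workcell import bot gives the robot as it stands.
- The arm moves only by the shell command python3 -m inch 'ROWS' [FORCE]. ROWS is JSON, a list of rows, each a list of 3 entries, a list of its own where there are three numbers: the shift along the tool's x, y, z in mm, then the turn, a rotation vector about the tool's x, y, z in rad, then the finger opening in mm, from 0 to 85.4. In form: [[[x, y, z], [ax, ay, az], grip], ...]. A call has 1 to 20 rows; each row is the pose to reach, as a shift and turn from the pose measured when the call began, along the tool's axes at that moment; what a row does not reach only later rows make up. A row lasts 1/10 s, in which the tool goes at most 50 mm and 8.59 degrees, less where a joint would pass 70% of its speed; a pose out of reach is approached as far as the arm can. A call with a gripper value outside its range is refused whole. The fingers move at their own pace and stop on an object; FORCE is the grip in N (left out, the last holds). Time passes only in rows, so rows that repeat a pose let the fingers close. It gives the time, the measured TCP pose, the force and the opening at its end, in the units of the state.
- bot.get_obs(): the state, without advancing time (a new reading comes with each control period).
- bot.camera(name): name is "scene" or "top" or "wrist"; returns a dict with "frame" (420x560x3 uint8, red, green, blue), "mtx" (3x3 intrinsics, pixels), "origin" and "orientation" of the camera in the world. Camera axes: x right, y down, z forward; pixel columns grow to the right and rows downward; lengths in m; the calibration is good to about 2 mm. A picture is of the moment at which its call begins. There is no depth.
- bot.job_done(): hands the job in, once; it reports no verdict.
Trained networks look in a picture, given as the dict that the camera call returned (one of the last four; its "shot" number tells which), for a name from the list of things; names that differ only in an ending like _2 or _b are one class to them, and where a whole thing is asked for, a point or a joint stands for the part that bears it (a point fixed in the world has none). Each returns a list of dicts, best first, with "confidence" (0 to 1); they miss things now and then, are a little off and sometimes report something else, mostly with a low value. They report only what shows in the picture. A call takes as long as a camera call. They do not tell look-alikes from the thing itself.
- bot.search_frame(picture, name): "box" ([left, top, right, bottom] in pixels, round what is visible of it).
- bot.cut_out(picture, name): "region" (420x560 bool, what is visible of it) and "box" ([left, top, right, bottom] in pixels, round what is visible of it).
The state is a dict: "time": time; "q": joint angles; "qd": joint speeds; "joint_efforts": joint torques, N m; "ee_pos": TCP position; "tcp_rot": TCP orientation; "wrist_force": force on the tool from outside, world axes, zero at the start; "torque": the same for the moment, N m; "opening": finger opening in m.
Only numpy, scipy, OpenCV 4.12 (cv2) and the standard library are available. Lean on these libraries where they do the work, as an engineer would, in place of code of your own. Each camera call takes 0.05 s, during which the arm holds its last target. There are 200 camera calls.

TASK

Put the hob's control back together: first lay the loose aluminium dial plate over the brass shaft so that it sits flat and fully down in the pocket of the control panel, and let go of it. Then pick up the black knob, turn it so that its white pointer stands on the side of the shaft's flat, push it fully home on the shaft, press it down against the spring to the stop and finish still holding it pressed down, fingers on the knob. Do not disturb the mug, the lemon or the tin.

Things in the scene. Friction and masses are not known exactly. Their poses are not given: they have to be found in the camera images.
- hob: single-burner table hob, white case 220 (x) x 210 (y) mm, fixed; origin on the worktop under its centre, z up, +x to its rear (away from the robot). Dark control panel in front: local x -110 to -10 mm, top at 45 mm. Burner at local x +50 mm; its pan support spans local x 0 to 101 mm, 73 mm high
- pocket (a point): centre of the floor of the rectangular pocket in the hob's control panel, at hob local x -65, y 0, z 40 mm; axes as the hob's. The pocket is 52.5 (x) x 72.5 (y) mm, 5 mm deep, with a blue floor, edges slightly chamfered; the control shaft stands upright in its centre
- shaft_tip (a point): top end of the upright brass control shaft, on its axis, 82 mm above the worktop when not pressed; moves with the shaft; axes as the hob's. D section, 14 mm diameter: its flat faces the hob's +x (rear), 2 mm from the axis. The top 3 mm are bevelled by about 2 mm. It cannot turn
- shaft (a joint): how far the shaft is pressed down, m: 0 at rest, 0.006 at the stop. A spring pushes it up: about 3 N to start, 8.5 N at the stop
- dial_plate: loose flat aluminium plate 50 (x) x 70 (y) x 16 mm, 0.12 kg, with a 26 mm round hole in its middle and black lines beside the hole; origin at the centre of its underside, z up. It fits the pocket either way round, its 70 mm side along the hob's y; seated, it stands 11 mm out of the panel
- knob: loose round black knob, 39 mm diameter, 30 mm high, 0.05 kg, mouth down; origin at the centre of its underside, z up. D-shaped bore 18 mm deep from below, 0.75 mm larger all round than the shaft; its flat is on the knob's +x side, under the white pointer. Home, the underside is 18 mm below the shaft's top and 8 mm above the seated plate (2 mm when pressed to the stop)
- knob_pointer (a point): outer end of the white pointer on the knob's top, 18 mm from its axis in its +x, 30 mm above its underside
- mug: white mug, 93 mm high, to be left alone; origin at its underside
- lemon: yellow lemon, about 71 x 53 x 51 mm, to be left alone; origin at its underside
- tin: food tin, 75 mm diameter, 58 mm high, to be left alone; origin at the centre of its underside
Mind the look-alikes: they are no part of the job. There is more than one size of the dial_plate; the job needs the smaller.

How it is judged:
By the outcome, as a careful person would: the job done as asked, in the order asked, and still so for the second after the job is handed in, while the arm keeps its last pose, push and grip.
It also fails if it takes over 54 s, if anything falls off the work surface, if the arm or the gripper's body presses on something with over 40 N, if the wrist force passes 120 N, or if a joint passes its speed limit or range.

## Working session

There is one attempt and no reset: what is moved stays moved. The work goes in short steps, Python scripts to look and compute and a shell command to move; the robot and the scene stay as the last step left them, time stands still between calls to the robot, and variables do not carry over. Pictures are saved under pics/ and viewed, about 8 in all and at most 12, crops included, and the job is handed in when it is done.

```bash
ls; mkdir -p pics
cat > h.py <<'E'
import numpy as np, cv2
from workcell import bot
from scipy.spatial.transform import Rotation as R
def rot(o):
    o=np.array(o,float)
    return o if o.shape==(3,3) else R.from_euler('xyz',o,degrees=True).as_matrix()
def ray(c,u,v,z):
    d=rot(c['orientation'])@np.linalg.inv(c['mtx'])@np.array([u,v,1.]); o=np.array(c['origin']); return o+d*(z-o[2])/d[2]
def proj(c,p):
    q=np.array(c['mtx'])@(rot(c['orientation']).T@(np.array(p)-c['origin'])); return q[:2]/q[2]
def save(c,n,crop=None,s=1):
    f=c['frame'][:,:,::-1]
    if crop: f=f[crop[1]:crop[3],crop[0]:crop[2]]
    cv2.imwrite('pics/'+n,cv2.resize(f,None,fx=s,fy=s,interpolation=cv2.INTER_CUBIC))
E
python3 - <<'E'
from h import *
for n in ['scene','top']:
    c=bot.camera(n); save(c,n+'0.png')
    print(n,np.round(c['origin'],3),np.round(c['orientation'],2).tolist())
    for k in ['hob','dial_plate','knob','knob_pointer','shaft_tip','pocket','mug','lemon','tin']:
        try: print(k,[(np.round(d['box']).astype(int).tolist(),round(d['confidence'],2)) for d in bot.search_frame(c,k)])
        except Exception as e: print(k,e)
print(bot.get_obs())
f=[cv2.imread('pics/scene0.png'),cv2.imread('pics/top0.png')]
E
```

```text
pics
scene [ 0.11  -0.718  1.02 ] [-140.58, -0.56, -27.44]
hob [([237, 168, 354, 264], 0.97)]
dial_plate [([217, 145, 245, 172], 0.83), ([167, 168, 214, 198], 0.67)]
knob [([292, 310, 313, 332], 0.6)]
knob_pointer [([295, 309, 312, 338], 0.8), ([371, 259, 395, 284], 0.72), ([264, 205, 274, 222], 0.26)]
shaft_tip []
pocket [([236, 168, 351, 262], 0.86), ([215, 145, 244, 172], 0.42)]
mug [([261, 113, 301, 157], 0.96)]
lemon [([369, 260, 395, 282], 0.77)]
tin [([391, 278, 431, 326], 0.59)]
top [ 0.164 -0.017  1.548] [-166.96, -0.29, -85.67]
hob [([239, 166, 319, 245], 0.81)]
dial_plate [([185, 239, 218, 276], 0.94)]
knob [([357, 243, 371, 256], 0.44)]
knob_pointer [([358, 244, 370, 257], 0.6)]
shaft_tip []
pocket [([237, 166, 317, 247], 0.6)]
mug [([184, 153, 213, 185], 0.69)]
lemon [([350, 173, 369, 191], 0.86)]
tin [([374, 166, 403, 196], 0.93)]
{'time': 1.0, 'q': array([ 6.90414176e+01,  4.97575966e+00,  1.00779884e+01,  9.51002445e+01,
       -1.04555798e-03,  9.00011157e+01]), 'qd': array([-5.56456704e-03, -1.03625585e-01, -1.70914900e-02,  3.37970117e-02,
        2.65473427e-05, -2.17934600e-02]), 'joint_efforts': array([-1.74640527e-04, -5.20111299e+01,  4.64862692e+01,  1.61557538e-03,
        2.95914128e-05, -4.22271157e-06]), 'ee_pos': array([0.19673091, 0.51359642, 0.23131227]), 'tcp_rot': array([-9.00010455e+01, -1.98430019e-03,  6.90403019e+01]), 'wrist_force': array([ 0.25895386, -0.37226861,  0.4536485 ]), 'torque': array([ 0.02691501, -0.03341941, -0.03321634]), 'opening': 0.08521117490293229}
```

View pics/top0.png

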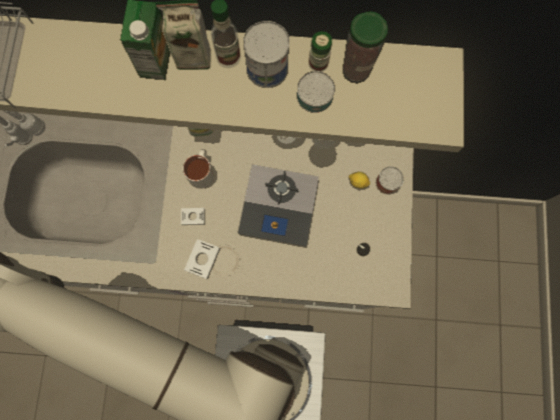

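View pics/scene0.png

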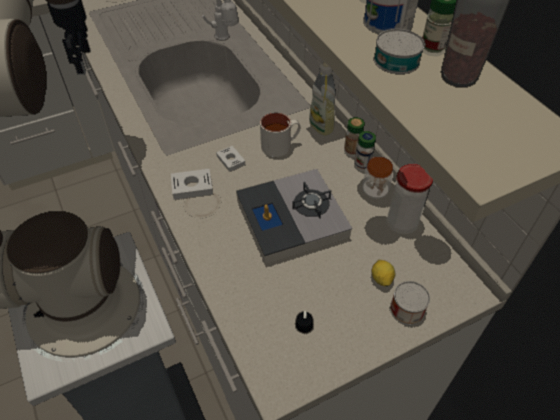

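Run:
```python
from h import *
c=bot.camera('top'); f=c['frame']
save(c,'top1.png',(175,155,385,275),3.8)
print(np.array(c['mtx']).round(1).tolist())
def pt(n,u,v,z): print(n,ray(c,u,v,z).round(4))
# plate: bright low sat
hsv=cv2.cvtColor(f,cv2.COLOR_RGB2HSV)
for n,b,z in [('small',(178,204,208,230),.016),('big',(183,238,220,280),.016)]:
    m=np.zeros(f.shape[:2],np.uint8); x0,y0,x1,y1=b
    sub=hsv[y0:y1,x0:x1]; print(n,np.percentile(sub[...,1],[5,50,95]),np.percentile(sub[...,2],[5,50,95]))
    m[y0:y1,x0:x1]=((sub[...,1]<40)&(sub[...,2]>120))*255
    p=np.argwhere(m)[:,::-1]
    w=np.array([ray(c,u,v,z)[:2]*1000 for u,v in p],np.float32)
    print(len(p),cv2.minAreaRect(w))
for k,z in [('hob',.05),('knob',.03)]:
    for d in bot.cut_out(c,k)[:2]:
        p=np.argwhere(d['region'])[:,::-1]; w=np.array([ray(c,u,v,z)[:2]*1000 for u,v in p],np.float32)
        print(k,d['confidence'],len(p),cv2.minAreaRect(w),w.mean(0))
b=(hsv[...,0]>100)&(hsv[...,0]<130)&(hsv[...,1]>120); b[:160]=0;b[250:]=0;b[:,:230]=0;b[:,330:]=0
p=np.argwhere(b)[:,::-1]; w=np.array([ray(c,u,v,.04)[:2]*1000 for u,v in p],np.float32); print('pocket',len(p),cv2.minAreaRect(w))
```

```text
[[508.4, 0.0, 278.9], [0.0, 508.4, 205.5], [0.0, 0.0, 1.0]]
small [40. 59. 66.] [137. 178. 205.]
18 ((467.03192138671875, 265.5631103515625), (40.86113739013672, 48.919654846191406), 4.396954536437988)
big [39. 57. 67.] [134.65 179.   208.  ]
110 ((337.6233215332031, 223.03956604003906), (64.78633880615234, 95.5917739868164), 75.326904296875)
hob 0.89 4935 ((512.5597534179688, 6.3270111083984375), (210.2984619140625, 227.72605895996094), 83.74494171142578) [510.41672     5.8532486]
knob 0.71 154 ((401.1065673828125, -258.90496826171875), (36.324195861816406, 39.70680618286133), 4.370334625244141) [ 401.29636 -259.2504 ]
pocket 138 ((452.0126647949219, 11.313697814941406), (64.97605895996094, 45.81565475463867), 84.1803207397461)
```

View pics/top1.png

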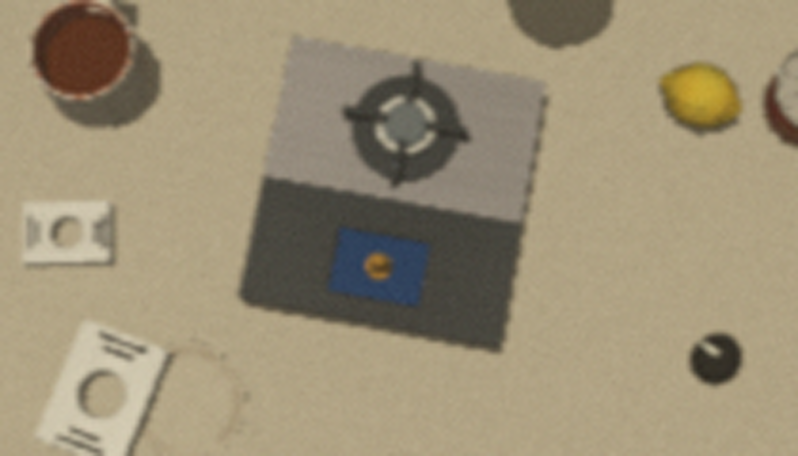

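```bash
cat >> h.py <<'E'
def rel(p,yaw):
    """tool-frame shift (mm) and turn (rad) from now to TCP p, pointing down, yaw deg"""
    o=bot.get_obs(); R0=rot(o['tcp_rot']); T=R.from_euler('xyz',[-90,0,yaw],degrees=True).as_matrix()
    print('rel',(R0.T@(np.array(p)-o['ee_pos'])*1000).round(1),R.from_matrix(R0.T@T).as_rotvec().round(4),'now',o['ee_pos'].round(4),o['tcp_rot'].round(2),'t',o['time'])
def ang(a,b): d=np.array(b)-a; return np.degrees(np.arctan2(d[1],d[0]))
E
python3 - <<'E'
from h import *
c=bot.camera('top')
P=lambda x,y,z: ray(c,175+(x+.5)/3.8-.5,155+(y+.5)/3.8-.5,z)
k=[P(x,y,.016)for x,y in[(24,201),(113,203),(113,265),(22,263)]]
print('plate',np.mean(k,0),ang(k[1],k[0])-90,ang(k[2],k[3])-90,[np.linalg.norm(k[i]-k[i-1]).round(4) for i in range(4)])
k=[P(x,y,.045)for x,y in[(264,178),(522,222),(502,351),(241,298)]]
h=ang(k[1],k[0])-90;print('hob',h,ang(k[2],k[3])-90,ang(k[3],k[0]),ang(k[2],k[1]),[np.linalg.norm(k[i]-k[i-1]).round(4) for i in range(4)],'panel centre',np.mean(k,0))
k=[P(x,y,.0425)for x,y in[(339,226),(430,242),(420,306),(330,291)]]
print('pocket',np.mean(k,0),ang(k[1],k[0])-90,ang(k[2],k[3])-90,ang(k[3],k[0]),ang(k[2],k[1]))
print('shafttip',P(378,265,.082))
k=[P(720,356,.03),P(700,343,.03)];print('knob',P(716,357,.03),ang(*k))
rel([.467,.264,.15],0)
E
```

```text
plate [0.46573895 0.26450468 0.016     ] 3.077669526781875 3.1065604397866196 [np.float64(0.0513), np.float64(0.0723), np.float64(0.0513), np.float64(0.0734)]
hob -5.5251298937172635 -7.214012355667762 -5.36126430187075 -5.107335585855199 [np.float64(0.0987), np.float64(0.2089), np.float64(0.1049), np.float64(0.2095)] panel centre [0.45586469 0.00881345 0.045     ]
pocket [0.4526757 0.0103757 0.0425   ] -5.789044391179402 -5.204722682849905 -3.000076668242545 -4.591638546389878
shafttip [0.44588414 0.01105601 0.082     ]
knob [ 0.4024526  -0.26043793  0.03      ] 60.5197182515035
rel [-136.5   81.3 -341.7] [-0.000e+00  1.205e+00  1.000e-04] now [0.1967 0.5136 0.2313] [-90.    -0.    69.04] t 1.2
```

```bash
python3 -m inch '[[[-136,60,-341],[0,1.153,0],85],[[-136,80,-341],[0,1.153,0],85],[[-136,80,-341],[0,1.153,0],85],[[-136,80,-341],[0,1.153,0],85],[[-136,80,-341],[0,1.153,0],85],[[-136,80,-341],[0,1.153,0],85],[[-136,80,-341],[0,1.153,0],85],[[-136,80,-341],[0,1.153,0],85],[[-136,80,-341],[0,1.153,0],85],[[-136,80,-341],[0,1.153,0],85],[[-136,80,-341],[0,1.153,0],85]]' 40
python3 - <<'E'
from h import *
c=bot.camera('wrist'); save(c,'w1.png'); print(c['origin'],c['orientation'],np.array(c['mtx']).round(1).tolist())
for y in (.035,-.035):
  for x in (.025,-.025):
    a=np.radians(3); print(proj(c,[.466+x*np.cos(a)-y*np.sin(a),.2645+x*np.sin(a)+y*np.cos(a),.016]).round(1))
o=bot.get_obs();print(o['ee_pos'],o['tcp_rot'])
E
```

```text
time: 2.3
ee_pos: [0.4661, 0.2652, 0.1516]
tcp_rot: [-90.0, -0.0, 3.1]
wrist_force: [0.2, 0.7, -0.1]
opening: 0.0847
[0.46203561 0.3438762  0.29454373] [ 1.62357642e+02 -5.02258537e-02  3.05261983e+00] [[329.3, 0.0, 278.4], [0.0, 329.3, 212.2], [0.0, 0.0, 1.0]]
[307.3 162.6]
[248.3 162.5]
[305.2 239.3]
[250.3 239.3]
[0.46602213 0.26544567 0.15170834] [-8.99780547e+01 -2.31610919e-02  3.10615162e+00]
```

View pics/w1.png

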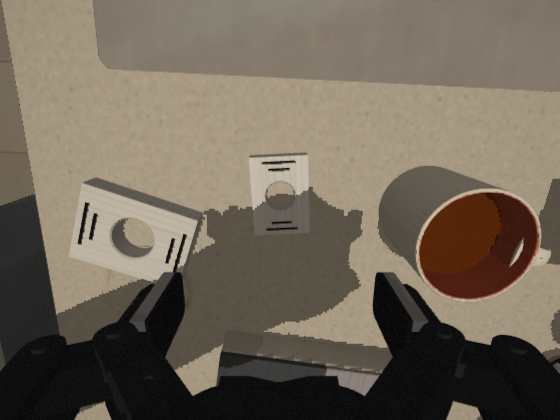

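Run:
```python
from h import *
c=bot.camera('wrist')
f=c['frame'];g=cv2.cvtColor(f,cv2.COLOR_RGB2HSV)
print([g[y,x].tolist() for x,y in[(257,175),(257,230),(245,230),(245,170),(300,157),(300,163),(312,170)]])
k=[ray(c,u,v,.016) for u,v in[(251,161),(308,159),(310,234),(254,236)]]
print(np.mean(k,0),ang(k[0],k[1]),ang(k[3],k[2]),ang(k[3],k[0])-90,ang(k[2],k[1])-90,[np.linalg.norm(k[i]-k[i-1]).round(4) for i in range(4)])
print('mug side',ray(c,381,210,.05),ray(c,395,245,0.03))
m=np.mean(k,0); rel([m[0],m[1],.004],ang(k[3],k[2]))
save(c,'w2.png',(235,140,325,245),6)
```

```text
[[20, 38, 197], [18, 37, 103], [17, 57, 90], [18, 57, 169], [17, 36, 196], [20, 35, 194], [18, 57, 166]]
[0.4683899  0.26799766 0.016     ] 5.069142989722077 5.241275908173771 3.920283270290028 6.1618777238275015 [np.float64(0.0682), np.float64(0.0482), np.float64(0.068), np.float64(0.0509)]
mug side [0.54598374 0.27245332 0.05      ] [0.56976609 0.23552471 0.03      ]
rel [  2.5 147.7   2.3] [-0.0004 -0.0373  0.0005] now [0.466  0.2655 0.1517] [-8.998e+01 -3.000e-02  3.110e+00] t 2.4
```

View pics/w2.png

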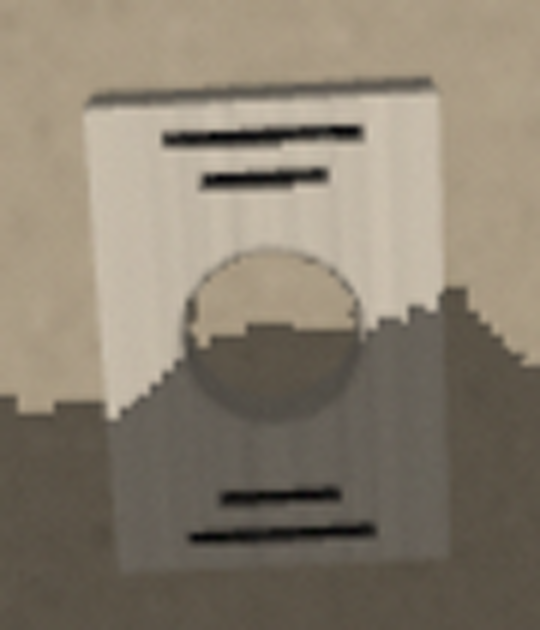

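```bash
python3 -m inch '[[[2,40,4],[0,-0.035,0],65],[[2,85,4],[0,-0.035,0],65],[[2,125,4],[0,-0.035,0],65],[[2,142,4],[0,-0.035,0],65],[[2,147,4],[0,-0.035,0],65],[[2,147,4],[0,-0.035,0],65],[[2,147,4],[0,-0.035,0],45],[[2,147,4],[0,-0.035,0],40],[[2,147,4],[0,-0.035,0],40],[[2,147,4],[0,-0.035,0],40],[[2,147,4],[0,-0.035,0],40],[[2,147,4],[0,-0.035,0],40]]' 40; python3 -c "
from h import *
rel([.4513,.0105,.16],-5.3)"
```

```text
time: 3.6
ee_pos: [0.4688, 0.2705, 0.0068]
tcp_rot: [-89.9, -0.2, 5.1]
wrist_force: [-1.2, 0.8, 7.3]
opening: 0.0485
rel [ -40.2 -153.9 -257.1] [-0.0025  0.182   0.0031] now [0.4688 0.2705 0.0068] [-89.87  -0.19   5.13] t 3.6
```

```bash
python3 -m inch '[[[0,0,0],[0,0,0],56],[[0,0,0],[0,0,0],56],[[0,0,0],[0,0,0],56]]' 40;python3 -m inch '[[[0,-7,0],[0,0,0],56],[[0,-7,0],[0,0,0],56],[[0,-7,0],[0,0,0],56],[[0,-7,0],[0,0,0],40],[[0,-7,0],[0,0,0],40],[[0,-7,0],[0,0,0],40],[[0,-7,0],[0,0,0],40]]' 50; python3 -c "
from h import *
rel([.4513,.0105,.16],-5.3)
c=bot.camera('wrist'); save(c,'w3.png')"
```

```text
time: 3.9
ee_pos: [0.469, 0.2705, 0.0071]
tcp_rot: [-89.9, -0.2, 5.1]
wrist_force: [-0.0, 0.4, -0.3]
opening: 0.0558
time: 4.6
ee_pos: [0.4691, 0.2706, 0.0146]
tcp_rot: [-89.9, -0.2, 5.1]
wrist_force: [-2.1, 0.4, 5.8]
opening: 0.0399
rel [ -40.3 -146.2 -257.1] [-0.003   0.182   0.0038] now [0.4691 0.2706 0.0146] [-89.85  -0.23   5.13] t 4.6
```

View pics/w3.png

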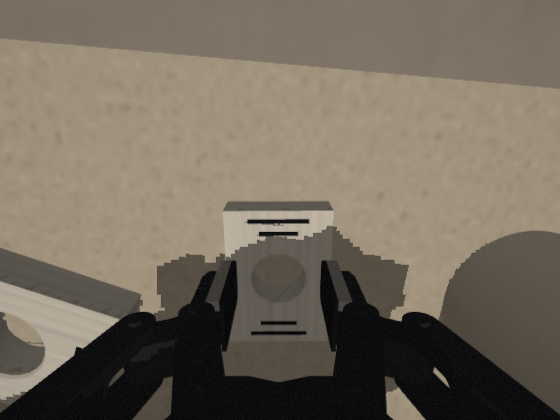

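```bash
python3 -m inch '[[[0,-2,0],[0,0,0],60],[[0,-2,0],[0,0,0],60],[[0,-2,0],[0,0,0],60],[[0,9,0],[0,0,0],60],[[0,9,0],[0,0,0],60],[[0,9,0],[0,0,0],60],[[0,9,0],[0,0,0],40],[[0,9,0],[0,0,0],40],[[0,9,0],[0,0,0],40],[[0,9,0],[0,0,0],40],[[0,9,0],[0,0,0],40]]' 50; python3 -m inch '[[[0,-15,0],[0,0,0],40],[[0,-55,0],[0,0,0],40],[[0,-100,0],[0,0,0],40],[[0,-140,0],[0,0,0],40],[[0,-150,0],[0,0,0],40],[[0,-150,0],[0,0,0],40]]'; python3 -c "
from h import *
rel([.4513,.0105,.16],-5.3)
c=bot.camera('wrist'); save(c,'w4.png')"
```

```text
time: 5.75
ee_pos: [0.4692, 0.2707, 0.0058]
tcp_rot: [-89.8, -0.3, 5.1]
wrist_force: [0.6, -0.1, 2.2]
opening: 0.0484
time: 6.35
ee_pos: [0.4694, 0.2707, 0.1582]
tcp_rot: [-89.8, -0.4, 5.1]
wrist_force: [-0.1, -0.9, -1.0]
opening: 0.0489
rel [ -41.2   -3.2 -257.5] [-0.005   0.1819  0.0073] now [0.4694 0.2707 0.1582] [-89.75  -0.44   5.12] t 6.35
```

View pics/w4.png

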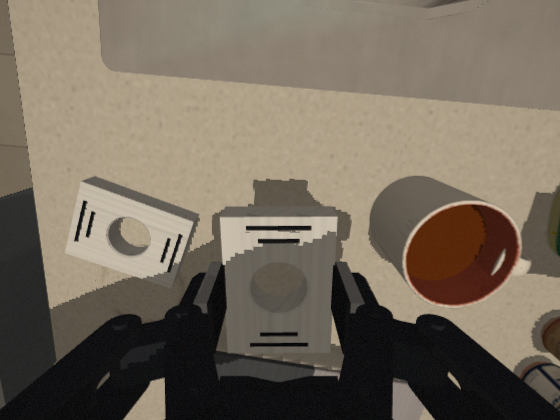

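```bash
python3 -c "
from h import *
c=bot.camera('wrist');o=bot.get_obs()
p=ray(c,278,287,o['ee_pos'][2]+.0102); print('hole rel tool mm',rot(o['tcp_rot']).T@(p-o['ee_pos'])*1000)
rel([.4513,-.065,.16],-5.3)"
python3 -m inch '[[[-48,-3,-332],[-0.005,0.182,0.007],40],[[-48,-3,-332],[-0.005,0.182,0.007],40],[[-48,-3,-332],[-0.005,0.182,0.007],40],[[-48,-3,-332],[-0.005,0.182,0.007],40],[[-48,-3,-332],[-0.005,0.182,0.007],40],[[-48,-3,-332],[-0.005,0.182,0.007],40],[[-48,-3,-332],[-0.005,0.182,0.007],40],[[-48,-3,-332],[-0.005,0.182,0.007],40],[[-48,-3,-332],[-0.005,0.182,0.007],40]]'
python3 -c "
from h import *
c=bot.camera('wrist');o=bot.get_obs();save(c,'w5.png')
print(o['ee_pos'],o['tcp_rot'],proj(c,[.4459,.0111,.082]),proj(c,[.4513,.0105,.042]))
for k in ['pocket','shaft_tip','shaft']: print(k,[(np.round(d['box'],1).tolist(),round(d['confidence'],2)) for d in bot.search_frame(c,k)])
"
```

```text
hole rel tool mm [  0.58591195 -10.19772775   0.22670819]
rel [ -46.8   -6.1 -332.2] [-0.0025  0.182   0.003 ] now [0.4682 0.27   0.1548] [-89.87  -0.18   5.13] t 6.45
time: 7.35
ee_pos: [0.4492, -0.0654, 0.1552]
tcp_rot: [-90.1, 0.4, -5.4]
wrist_force: [-0.2, 0.0, -2.5]
opening: 0.0482
[ 0.449414   -0.06466046  0.15545519] [-90.14220921   0.36031863  -5.33869743] [262.15169649 112.02951694] [272.31301807 111.28323121]
pocket [([211.3, 0.0, 534.8, 238.6], 0.8)]
shaft_tip [([256.5, 86.6, 287.7, 121.8], 0.58)]
shaft []
```

View pics/w5.png

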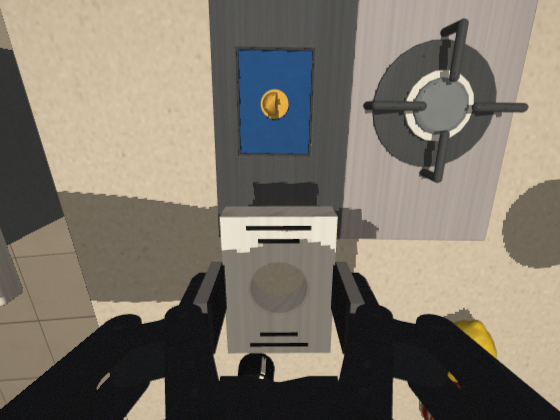

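```bash
cat > m.py <<'E'
from h import *
c=bot.camera('wrist');o=bot.get_obs();f=c['frame'];g=cv2.cvtColor(f,cv2.COLOR_RGB2HSV)
b=((g[...,0]>98)&(g[...,0]<130)&(g[...,1]>110)).astype(np.uint8); b[200:]=0
n,l,s,_=cv2.connectedComponentsWithStats(b); i=1+s[1:,4].argmax(); q=np.argwhere(l==i)[:,::-1]
print('blue',s[i])
w=np.array([ray(c,u,v,.04)[:2]*1000 for u,v in q],np.float32); r=cv2.minAreaRect(w); print('pocket',r)
x,y,ww,h,_=s[i]; t=((g[...,0]>10)&(g[...,0]<32)&(g[...,1]>110)).astype(np.uint8); m=np.zeros_like(t); m[y:y+h,x:x+ww]=t[y:y+h,x:x+ww]
n,l,s,ce=cv2.connectedComponentsWithStats(m); i=1+s[1:,4].argmax(); print('brass',s[i],ce[i])
w=np.array([ray(c,u,v,.082)[:2]*1000 for u,v in np.argwhere(l==i)[:,::-1]],np.float32); print('tip',cv2.minEnclosingCircle(w),w.mean(0))
R0=rot(o['tcp_rot'])
p=ray(c,278,287,o['ee_pos'][2]+.0102); print('hole now',p,'rel tool',R0.T@(p-o['ee_pos'])*1000)
save(c,'w6.png',(225,35,325,165),4.5)
E
python3 m.py
```

```text
blue [ 238   53   74  103 6508]
pocket ((453.186279296875, 15.401498794555664), (72.99839782714844, 52.81039047241211), 83.48753356933594)
brass [260  92  28  29 616] [273.59415584 106.25649351]
tip ((453.8819580078125, 15.273299217224121), 8.63406753540039) [453.95773   15.365588]
hole now [ 0.4499807  -0.06292383  0.16667312] rel tool [ -0.18861254 -10.20190289   0.93179044]
```

View pics/w6.png

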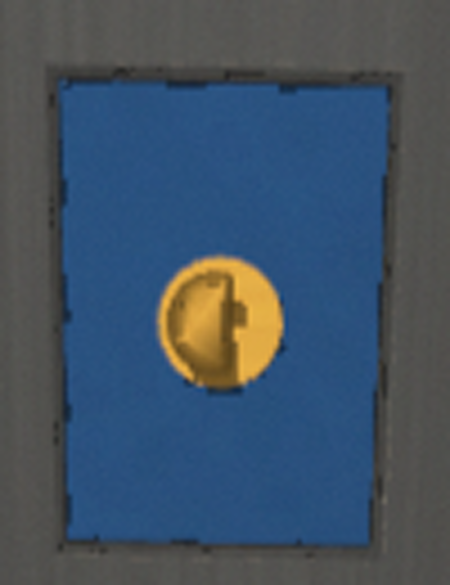

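```bash
python3 -c "
from h import *
rel([.453,.0148,.100],-6)"
```

```text
rel [-3.9 56.3 78.8] [ 0.0028  0.014  -0.0045] now [ 0.45   -0.0639  0.1565] [-90.16   0.26  -5.2 ] t 7.6
```

```bash
python3 -m inch '[[[-4,0,30],[0.003,0.014,-0.005],40],[[-4,0,65],[0.003,0.014,-0.005],40],[[-4,0,79],[0.003,0.014,-0.005],40],[[-4,0,79],[0.003,0.014,-0.005],40],[[-4,30,79],[0.003,0.014,-0.005],40],[[-4,50,79],[0.003,0.014,-0.005],40],[[-4,56,79],[0.003,0.014,-0.005],40],[[-4,56,79],[0.003,0.014,-0.005],40],[[-4,56,79],[0.003,0.014,-0.005],40]]'
python3 -c "
from h import *
c=bot.camera('wrist');save(c,'w7.png',(180,160,380,380),2.7)
print(bot.get_obs()['tcp_rot'])
o=bot.get_obs(); z0=o['ee_pos'][2]-.0058
for n,z in (('top hole',z0+.016),('bot',z0)):
  p=o['ee_pos']+rot(o['tcp_rot'])@[.0002,0,.0006]; p[2]=z; print(n,proj(c,p))
print('tip',proj(c,[.4532,.0154,.082]),'w',o['wrist_force'])
rel([.453,.0148,.0458],-6)"
```

```text
time: 8.5
ee_pos: [0.4533, 0.0149, 0.1013]
tcp_rot: [-90.0, -0.1, -6.0]
wrist_force: [-0.5, -0.4, -2.0]
opening: 0.0483
[-89.97738439  -0.11960258  -6.00297476]
top hole [279.10519122 287.56303027]
bot [278.96605267 270.94352223]
tip [277.80201183 259.2393109 ] w [ 0.12747241  0.12436848 -0.61255392]
rel [-0.6 55.7 -0.2] [-0.0004 -0.0001  0.0021] now [0.4535 0.0149 0.1015] [-89.98  -0.12  -6.  ] t 8.55
```

View pics/w7.png

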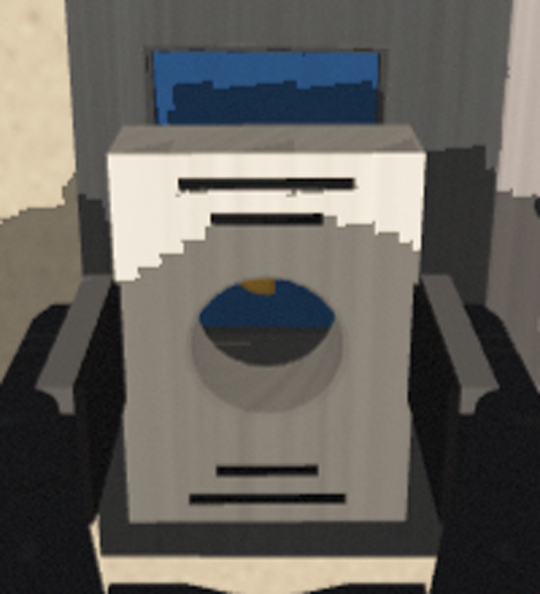

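```bash
python3 -m inch '[[[0,15,0],[0,0,0],40],[[0,30,0],[0,0,0],40],[[0,40,0],[0,0,0],40],[[0,46,0],[0,0,0],40],[[0,46,0],[0,0,0],40]]'; python3 -c "
from h import *
c=bot.camera('wrist');save(c,'w8.png',(180,140,380,380),2.5)
rel([.453,.0148,.0458],-6)"
```

```text
time: 9.05
ee_pos: [0.4529, 0.0149, 0.0542]
tcp_rot: [-90.0, -0.0, -6.0]
wrist_force: [-0.0, 0.3, -1.8]
opening: 0.0482
rel [-0.3  9.2 -0.2] [-0.0003 -0.      0.0012] now [0.4533 0.0149 0.055 ] [-8.999e+01 -7.000e-02 -6.000e+00] t 9.1
```

View pics/w8.png

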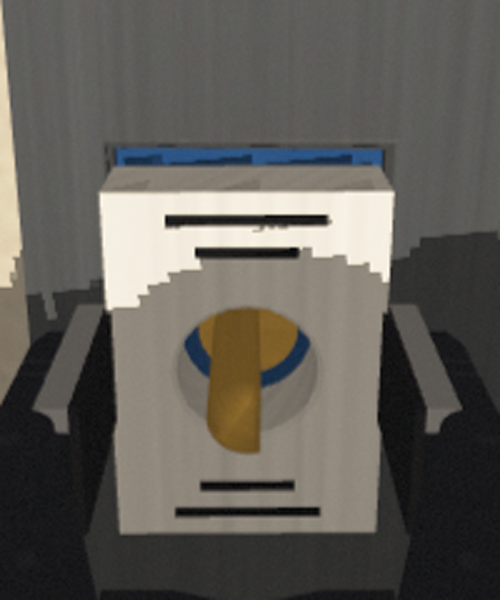

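```bash
python3 -c "
from h import *
c=bot.camera('wrist');o=bot.get_obs();R0=rot(o['tcp_rot']);e=o['ee_pos']
for n,zz,z in (('pocket rim',.03625,.045),('floor',.03625,.040),('plate bot',.035,e[2]-.0058),('plate top',.035,e[2]+.0102)):
  p=e+R0@[0,0,zz]; p[2]=z; u=proj(c,p); print(n,(u[1]-140)*2.5, u)
for n,zz,z in (('pocket rim',.03625,.045),):
  p=e+R0@[0,0,zz+.002]; p[2]=z; print('2mm',(proj(c,p)[1]-140)*2.5)
"
```

```text
pocket rim 150.0268309202641 [278.82746693 200.01073237]
floor 143.28037523698094 [278.79570946 197.31215009]
plate bot 163.2298427985846 [278.85975632 205.29193712]
plate top 190.0110731420295 [278.98255273 216.00442926]
2mm 139.9799511089921
```

```bash
python3 -m inch '[[[0.6,0,0.5],[0,0,0],40],[[0.6,3,0.5],[0,0,0],40],[[0.6,6,0.5],[0,0,0],40],[[0.6,8,0.5],[0,0,0],40],[[0.6,10,0.5],[0,0,0],40],[[0.6,10,0.5],[0,0,0],40]]'; python3 -c "
from h import *
rel([.453,.0148,.0458],-6);print(bot.get_obs()['wrist_force'])"
```

```text
time: 9.75
ee_pos: [0.4542, 0.0153, 0.0458]
tcp_rot: [-90.0, -0.1, -6.0]
wrist_force: [-2.4, 0.1, 4.9]
opening: 0.0481
rel [-1.1  0.  -0.7] [-0.0003 -0.0001  0.002 ] now [0.4542 0.0153 0.0458] [-89.98  -0.12  -6.  ] t 9.75
[-2.44766327  0.14728044  4.91422621]
```

```bash
python3 -m inch '[[[0,1,0],[0,0,0],40],[[0,1,0],[0,0,0],60],[[0,0,0],[0,0,0],62],[[0,0,0],[0,0,0],62],[[0,0,0],[0,0,0],62],[[0,-20,0],[0,0,0],62],[[0,-60,0],[0,0,0],62],[[0,-100,0],[0,0,0],80],[[0,-120,-40],[0,0,0],80],[[0,-120,-60],[0,0,0],80],[[0,-120,-60],[0,0,0],80]]'; python3 -c "
from h import *
c=bot.camera('wrist');save(c,'w9.png',(180,40,380,280),2.5)
o=bot.get_obs()
for s in (1,-1):
  for t in (1,-1):
    a=np.radians(-6); x,y=s*.025,t*.035; p=[.4538+x*np.cos(a)-y*np.sin(a),.0153+x*np.sin(a)+y*np.cos(a)]
    print([((proj(c,p+[z])-[180,40])*2.5).round(0).tolist() for z in (.056,.061)])
rel([.401,-.255,.14],-90)
for d in bot.search_frame(c,'knob'): print(d)
"
```

```text
time: 10.85
ee_pos: [0.4479, -0.0461, 0.1665]
tcp_rot: [-90.0, -0.2, -6.1]
wrist_force: [-0.3, 0.8, -0.1]
opening: 0.0802
[[328.0, 103.0], [330.0, 102.0]]
[[322.0, 343.0], [324.0, 347.0]]
[[154.0, 104.0], [152.0, 102.0]]
[[162.0, 344.0], [161.0, 347.0]]
rel [ -24.2   25.8 -213.7] [-0.0022  1.464   0.0017] now [ 0.4477 -0.0451  0.1659] [-89.98  -0.14  -6.12] t 10.9
{'box': [245.9, 357.9, 277.6, 379.9], 'confidence': 0.96}
```

View pics/w9.png

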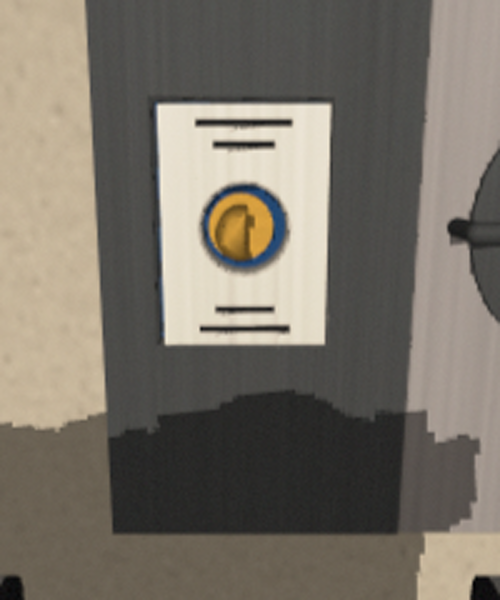

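```bash
python3 -m inch '[[[-24,0,-50],[0,-0.107,0],70],[[-24,10,-100],[0,-0.107,0],70],[[-24,16,-150],[0,-0.107,0],70],[[-24,16,-200],[0,-0.107,0],70],[[-24,16,-213],[0,-0.107,0],70],[[-24,16,-213],[0,-0.107,0],70],[[-24,16,-213],[0,-0.107,0],70],[[-24,16,-213],[0,-0.107,0],70]]'
cat > k.py <<'E'
from h import *
c=bot.camera('wrist');o=bot.get_obs();f=c['frame'];g=cv2.cvtColor(f,cv2.COLOR_RGB2GRAY)
ds=bot.cut_out(c,'knob'); print([(d['box'],d['confidence']) for d in ds])
print('pp',[(d['box'],d['confidence']) for d in bot.search_frame(c,'knob_pointer')])
x0,y0,x1,y1=[int(round(v)) for v in ds[0]['box']]
x0-=3;y0-=3;x1+=4;y1+=4
for y in range(y0,y1): print(y,''.join('#' if v<45 else '+' if v<80 else '.' if v<120 else ' ' for v in g[y,x0:x1]))
print('x0',x0, 'q',o['q'].round(1),o['ee_pos'],o['tcp_rot'])
print('axis top proj for box centre', ray(c,(x0+x1)/2,(y0+y1)/2,.015))
E
python3 k.py
```

```text
time: 11.75
ee_pos: [0.4016, -0.2524, 0.1492]
tcp_rot: [-90.0, -0.1, 0.1]
wrist_force: [0.2, 1.2, -0.2]
opening: 0.0698
[]
pp [([260.5, 180.8, 304.2, 234.2], 0.71), ([434.3, 2.1, 558.8, 18.4], 0.22)]Traceback (most recent call last):
  File "k.py", line 5, in <module>
    x0,y0,x1,y1=[int(round(v)) for v in ds[0]['box']]
                                        ~~^^^
IndexError: list index out of range
```

```bash
sed -i "s/^x0,y0.*/x0,y0,x1,y1=256,176,310,240/; s/^x0-=.*//; s/v<45/v<30/; s/v<80/v<60/; s/'\.' if v<120/'.' if v<130/" k.py; python3 k.py
```

```text
[([263.7, 184.0, 303.7, 232.7], 0.56)]
pp [([259.5, 182.6, 304.8, 233.7], 0.9)]
176                                                       
177                                                       
178                                                       
179 ..                                                    
180 ..                                                    
181 .......                                               
182 .......                                               
183 .......                                               
184 ...........         ..+........                       
185 ...........       ..############+.                    
186 ..................################+.                  
187 ..............+#####################+.                
188 .............#######################.++               
189 ............#######################+..+..             
190 ...........########################+....+.            
191 ..........#########################+....++.           
192 .........##########################+.....#+.          
193 ........#####
[... 2248 characters left out ...]
##################+................
232 .................++###############+...................
233 ...................+++#########++.....................
234 ......................+...+...........................
235 ......................................................
236 ......................................................
237 ......................................................
238 ......................................................
239 ......................................................
x0 256 q [-32.2  -6.3 -10.2  86.1   0.1  57.6] [ 0.40157499 -0.25281864  0.14952105] [-89.98383481  -0.11751416   0.14832211]
axis top proj for box centre [ 0.40624508 -0.25822562  0.015     ]
```

```bash
python3 -c "
from h import *
from scipy.optimize import least_squares
c=bot.camera('wrist');o=bot.get_obs();g=cv2.cvtColor(c['frame'],cv2.COLOR_RGB2GRAY)
t=np.linspace(0,2*np.pi,181)
def box(xy,r=.0195):
    q=np.array([proj(c,[xy[0]+r*np.cos(a),xy[1]+r*np.sin(a),.03]) for a in t]); return np.array([q[:,0].min(),q[:,0].max(),q[:,1].max()])
s=least_squares(lambda v:box(v)-[259.6,303.7,233.8],[.404,-.256],x_scale=.001,diff_step=1e-4); print(s.x,s.fun)
a,b=ray(c,284.5,210,.03),ray(c,291.8,200,.03); print('pointer yaw',ang(a,b),ang(np.r_[s.x,.03],ray(c,293,197,.03)),'radius',np.linalg.norm(ray(c,293,197,.03)[:2]-s.x))
rel([*s.x,.014],0)"
```

```text
[ 0.40471839 -0.2577832 ] [-1.2711651   1.27127042  0.0597839 ]
pointer yaw 55.40157386498173 54.572976262430146 radius 0.016037937887508083
rel [  3.  135.5  -4.5] [-0.0003  0.0017  0.002 ] now [ 0.4014 -0.2533  0.1495] [-89.99  -0.12   0.1 ] t 12.1
```

```bash
python3 -m inch '[[[3,40,-5],[0,0,0],65],[[3,85,-5],[0,0,0],65],[[3,120,-5],[0,0,0],65],[[3,138,-5],[0,0,0],65],[[3,142,-5],[0,0,0],65],[[3,142,-5],[0,0,0],65],[[3,142,-5],[0,0,0],30],[[3,142,-5],[0,0,0],30],[[3,142,-5],[0,0,0],30],[[3,142,-5],[0,0,0],30],[[3,142,-5],[0,0,0],30],[[3,142,-5],[0,0,0],30]]' 60; python3 -m inch '[[[0,-10,0],[0,0,0],30],[[0,-50,0],[0,0,0],30],[[0,-95,0],[0,0,0],30],[[0,-125,0],[0,0,0],30],[[0,-130,0],[0,0,0],30],[[0,-130,0],[0,0,0],30],[[0,-130,0],[0,0,0],30]]'
sed -i "s/^x0,y0.*/x0,y0,x1,y1=236,200,324,330/" k.py; sed -i "s/range(y0,y1)/range(y0,y1,2)/" k.py; python3 k.py
```

```text
time: 13.3
ee_pos: [0.4058, -0.2589, 0.0094]
tcp_rot: [-90.1, -0.3, 0.1]
wrist_force: [-0.6, 1.0, 6.1]
opening: 0.036
time: 14.0
ee_pos: [0.4048, -0.2585, 0.1386]
tcp_rot: [-90.0, -0.2, 0.1]
wrist_force: [-0.2, -0.3, -0.9]
opening: 0.0362
[([238.4, 235.3, 321.9, 336.8], 0.69)]
pp [([236.0, 233.5, 323.7, 335.7], 0.59)]
200 .........................................................................               
202 ...........................................................................             
204 .............................................................................           
206 ..................................................................................      
208 .....................................................................................   
210 ........................................................................................
212 ........................................................................................
214 ........................................................................................
216 ................................
[... 4757 characters left out ...]
#################################.....####
320 #.     .+####################################################################+.......###
322 +        .+################################################################+.....   .###
324 .           .###########################################################+......      +##
326 .             ..######################################################+.......       .##
328                  .##################################################+.......          ##
x0 236 q [-32.6  -5.6 -10.8  84.7   0.1  57.3] [ 0.40462541 -0.25838009  0.13820195] [-90.02060873  -0.17444793   0.10209172]
axis top proj for box centre [ 0.40705415 -0.31426903  0.015     ]
```

```bash
python3 -c "
from h import *
c=bot.camera('wrist');o=bot.get_obs();e=o['ee_pos'];R0=rot(o['tcp_rot'])
z=e[2]+.0206
w=np.array([ray(c,u,v,z) for v,u in [(320,244),(324,248),(328,253.5),(320,313),(324,308),(328,304)]])
from scipy.optimize import least_squares
for r in (.0185,.0195):
  s=least_squares(lambda p:np.linalg.norm(w[:,:2]-p,axis=1)-r,e[:2]+[0,0.005]); print(r,s.x,s.fun.round(4),'rel tool',(R0.T@(np.r_[s.x,z]-e)*1000).round(2))
a,b=ray(c,283.5,296,z),ray(c,298,276,z);print('pointer',ang(a,b), 'line dist', np.cross((b-a)[:2],s.x-a[:2])/np.linalg.norm(b-a),'end',np.linalg.norm(ray(c,301,271,z)[:2]-s.x))
"
```

```text
0.0185 [ 0.40472979 -0.25672188] [-0.     -0.      0.      0.     -0.0002  0.0002] rel tool [  0.12 -20.6    1.69]
0.0195 [ 0.404732   -0.25534076] [-0.0002 -0.      0.0001 -0.0001 -0.0002  0.0003] rel tool [  0.12 -20.6    3.07]
pointer 57.817833044203006 line dist 0.001969454526398152 end 0.014738603328820578<string>:9: DeprecationWarning: Arrays of 2-dimensional vectors are deprecated. Use arrays of 3-dimensional vectors instead. (deprecated in NumPy 2.0)
```

```bash
python3 -c "
from h import *
rel([.4531,.0153,.13],-63)"
```

```text
rel [ 48.9   8.3 273.6] [-0.0014  1.1013  0.0029] now [ 0.4047 -0.2584  0.1383] [-90.02  -0.17   0.1 ] t 14.2
```

```bash
python3 -m inch '[[[49,8,274],[0,1.101,0],30],[[49,8,274],[0,1.101,0],30],[[49,8,274],[0,1.101,0],30],[[49,8,274],[0,1.101,0],30],[[49,8,274],[0,1.101,0],30],[[49,8,274],[0,1.101,0],30],[[49,8,274],[0,1.101,0],30],[[49,8,274],[0,1.101,0],30],[[49,8,274],[0,1.101,0],30],[[49,8,274],[0,1.101,0],30],[[49,8,274],[0,1.101,0],30]]'; sed -i "s/^x0,y0.*/x0,y0,x1,y1=236,180,324,330/" k.py; python3 k.py; python3 -c "
from h import *
rel([.4531,.0153,.0994],-63)"
```

```text
time: 15.3
ee_pos: [0.453, 0.0156, 0.1299]
tcp_rot: [-89.9, -0.1, -62.9]
wrist_force: [-0.4, 0.5, -0.2]
opening: 0.0357
[([239.4, 234.6, 321.9, 340.1], 0.66)]
pp [([237.3, 233.5, 321.9, 335.2], 0.93)]
180 .............                               ..................++++++++++++++++++++++++++
182 ............                                   ..........+...+++++++++++++++++++++++++++
184 ..........                                        ......++++++++++++++++++++++++++++++++
186 .........        .+.                                .......++.++++++++++++++++++++++++++
188 ........        ++.                                    .......++.+++++++++++++++++++++++
190 ......         ++.                                        .......+++.+++++++++++++++++++
192 .+...        .++                                             .......+++.++++++++++++++++
194 ....        .+.                                                 .......+++++++++++++++++
196 ...        ++.       .+.                                            ......++++++++++++++
198 .        .++.       .+.                                   
[... 5679 characters left out ...]
#############+......+###
322 +.........+################################################################..........###
324 +............###########################################################+............###
326 ...............+######################################################+...............##
328 ..................##################################################..................##
x0 236 q [  2.   -9.3 -14.9  84.2  -0.  154.9] [0.4530369  0.01554078 0.13002211] [-8.98835511e+01 -7.76243399e-02 -6.29239170e+01]
axis top proj for box centre [ 0.41598378 -0.00396868  0.015     ]
rel [ 0.1 30.8 -0.1] [-0.0023  0.0007  0.0015] now [0.4531 0.0154 0.1302] [-89.87  -0.09 -62.96] t 15.45
```

```bash
python3 -c "
from h import *
c=bot.camera('wrist');o=bot.get_obs();g=cv2.cvtColor(c['frame'],cv2.COLOR_RGB2HSV);e=o['ee_pos'];R0=rot(o['tcp_rot'])
for y in range(204,242,2): print(y,''.join('B' if (h>95 and h<130 and s>90) else '#' if v<45 else 'o' if (8<h<32 and s>130 and v>150) else 'd' if (8<h<32 and s>130) else ' ' for h,s,v in g[y,255:308]))
for z in (.04,.044,.056,.082):
  p=np.r_[.4532,.0154,z];print(z,'axis',proj(c,p).round(1))
  for r in (.0105,.013): print(r,[proj(c,p+R0@[s*r,0,t*r]).round(1).tolist() for s,t in((1,0),(-1,0),(0,1),(0,-1))])
"
```

```text
204                                                      
206                                                      
208                    dddddddddddddd                    
210                dddddddddddddddddddd B                
212               dddddddddddddddddddddddBBB             
214            B dddddddddddddddddddddddddBBB            
216           B dddddddddddddddddddddddddd BBBB          
218          BB dddddddddddddddddddddddddd BBBB          
220          BB dddddddddddddddddddddddddddBBBB          
222           B dddddddddddddddddddddddddddBBB           
224             dddddddddddddddddddddddddd BB            
226              dddddddddddddddddddddddddBB             
228               ddddddddddddddddddddddd                
230                dddddddddddddddddddd                  
232                dddddddddddddddddddd                  
234                dddddddddddddddddddd                  
236              ######################                  
238         ###############################              
240    #########################################         
0.04 axis [279.6 217.8]
0.0105 [[293.6, 217.8], [265.5, 217.8], [279.6, 204.3], [279.6, 231.0]]
0.013 [[297.0, 217.8], [262.2, 217.8], [279.6, 201.0], [279.6, 234.1]]
0.044 axis [279.6 219.5]
0.0105 [[293.9, 219.5], [265.3, 219.5], [279.6, 205.8], [279.6, 232.9]]
0.013 [[297.3, 219.5], [261.9, 219.6], [279.6, 202.5], [279.6, 236.0]]
0.056 axis [279.7 225.1]
0.0105 [[294.7, 225.1], [264.7, 225.1], [279.7, 210.8], [279.7, 239.0]]
0.013 [[298.2, 225.1], [261.1, 225.1], [279.7, 207.3], [279.7, 242.2]]
0.082 axis [279.9 239.1]
0.0105 [[296.7, 239.1], [263.1, 239.1], [279.9, 223.3], [279.9, 254.5]]
0.013 [[300.7, 239.1], [259.1, 239.1], [279.9, 219.4], [279.9, 258.1]]
```

```bash
python3 -m inch '[[[0.3,20,0],[0,0,0],30],[[0.3,34,0],[0,0,0],30],[[0.3,38,0],[0,0,0],30],[[0.3,40,0],[0,0,0],30],[[0.3,42,0],[0,0,0],30],[[0.3,44,0],[0,0,0],30],[[0.3,44,0],[0,0,0],30]]'
```

```text
time: 16.2
ee_pos: [0.4535, 0.0152, 0.0864]
tcp_rot: [-89.8, -0.1, -63.0]
wrist_force: [-0.6, 0.5, -0.2]
opening: 0.0363
```

```bash
python3 -m inch '[[[0,3,0],[0,0,0],30],[[0,6,0],[0,0,0],30],[[0,9,0],[0,0,0],30],[[0,9,0],[0,0,0],30]]';python3 -m inch '[[[0,2,0],[0,0,0],30],[[0,4,0],[0,0,0],30],[[0,5,0],[0,0,0],30],[[0,5,0],[0,0,0],30]]'
```

```text
time: 16.6
ee_pos: [0.4535, 0.0152, 0.0769]
tcp_rot: [-89.9, -0.1, -63.0]
wrist_force: [1.1, 0.1, -0.5]
opening: 0.0363
time: 17.0
ee_pos: [0.4536, 0.0152, 0.0721]
tcp_rot: [-89.8, -0.1, -63.0]
wrist_force: [-0.4, 1.1, 3.4]
opening: 0.0361
```

```bash
python3 -m inch '[[[0,1.5,0],[0,0,0],30],[[0,3,0],[0,0,0],30],[[0,4.5,0],[0,0,0],30],[[0,4.5,0],[0,0,0],30],[[0,4.5,0],[0,0,0],30]]';python3 -m inch '[[[0,1,0],[0,0,0],30],[[0,2,0],[0,0,0],30],[[0,2,0],[0,0,0],30]]'
```

```text
time: 17.5
ee_pos: [0.4537, 0.0152, 0.0679]
tcp_rot: [-89.8, -0.1, -63.0]
wrist_force: [-2.5, -0.8, 5.7]
opening: 0.0361
time: 17.8
ee_pos: [0.4538, 0.0152, 0.0671]
tcp_rot: [-89.8, -0.1, -63.0]
wrist_force: [-5.5, 0.3, 14.5]
opening: 0.0362
```

```bash
python3 -m inch '[[[0,0.8,0],[0,0,0],30],[[0,0.8,0],[0,0,0],30],[[0,0.8,0],[0,0,0],30],[[0,0.8,0],[0,0,0],30],[[0,0.8,0],[0,0,0],30]]'
python3 - <<'E'
from h import *
c=bot.camera('wrist');o=bot.get_obs();g=cv2.cvtColor(c['frame'],cv2.COLOR_RGB2GRAY)
for y in range(262,310,4): print(y,''.join('#' if v<60 else '.' for v in g[y,236:324]))
z=o['ee_pos'][2]+.0206
mid=lambda y:(lambda i:i.mean()+270)(np.flatnonzero(g[y,270:315]>60))
a,b=ray(c,mid(296),296,z),ray(c,mid(278),278,z); print('pointer yaw',ang(a,b),o['wrist_force'],o['ee_pos'],o['time'])
E
```

```text
time: 18.3
ee_pos: [0.4538, 0.0152, 0.0672]
tcp_rot: [-89.7, -0.1, -63.0]
wrist_force: [-5.4, -0.4, 11.9]
opening: 0.0359
262 ##############################################################..........##############..
266 ################################################################.........##############.
270 ############################################################.....#######################
274 #########################################################.............##################
278 ######################################################..............####################
282 ###################################################..............#######################
286 ################################################..............##########################
290 #############################################..............#############################
294 ##########################################..............################################
298 #########################################............###################################
302 ###############################################...######################################
306 ########################################################################################
pointer yaw -5.225590362614433 [-4.27855831  0.0864409  11.11838327] [0.45383144 0.01519505 0.06719839] 18.35
```

```bash
python3 -m inch '[[[0,1.2,0],[0,0,0],30],[[0,2.2,0],[0,0,0],30],[[0,2.2,0],[0,0,0],30],[[0,2.2,0],[0,0,0],30],[[0,2.2,0],[0,0,0],30]]'; python3 -c "
from h import *
o=bot.get_obs();print(o['wrist_force'],o['ee_pos'])
bot.job_done()"
```

```text
time: 18.85
ee_pos: [0.454, 0.0152, 0.067]
tcp_rot: [-89.7, -0.2, -63.0]
wrist_force: [-8.1, -0.1, 21.5]
opening: 0.0361
[-8.13997368 -0.0849425  21.47731131] [0.45404859 0.01520286 0.06695892]
the job is handed in; nothing more can be done
```

I put the hob control back together and handed the job in at about 19 s. The arm is still gripping the knob and holding it pressed down.

**Plate:** I chose the smaller plate and laid it over the shaft into the pocket. When I let go, the fingers were at the height for a fully seated plate. The picture afterwards showed it flat inside the pocket rim, slightly toward one side.

**Knob:** I turned it about 63° and pushed it onto the shaft, meeting no force until it was home. It then moved down 6.2–6.4 mm (6 mm expected) and stopped. The upward force on the wrist at the end was about 21 N, against 8.5 N from the spring at the stop.

**Pointer:** It measured about -5° in the world frame. The hob's own direction measured between -5° and -6.5°, so the pointer is on the flat's side.

**Checks that were off or not made:**
- **Plate grasp:** my attempt to grip the plate higher only pressed its top at about 6 N, so I gripped it again lower.
- **Cameras:** the top and wrist cameras disagreed by about 5 mm in y. I used the wrist camera.
- **Side force:** about 8 N of sideways force remained on the wrist at the end.
- **Mug, lemon and tin:** I kept the arm clear of them but took no final picture to check, because I had used all 12 views.

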